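Make up the two microscopy kits

ROBOT

A 7-joint arm with a two-finger parallel gripper is mounted at the origin on a cart in front of the work surface, level with it; the furniture and walls round the work are solid. World frame = base frame: x ahead of the robot, y to its left, z up, the work surface at z = 0. Lengths are in m, angles in rad, forces in N, time in s.
With the tool pointing down it reaches from about 0.425 to 1.025 m from the base axis. Payload 9.4 kg.
Tool frame: the origin (TCP) lies at the very end of the fingers, on their centre line; the grasp point (between the pads) lies 19 mm behind it; z points along the fingers, y is the line along which they close (so a half turn about z gives the same grasp; the last joint's range is limited). The gripper opens to 85 mm and grips with 20 to 120 N. Pads are 22 mm wide; open, the fingers measure 114 mm over their backs; the gripper's body (76 mm by 85 mm) begins 54 mm behind the grasp point. The pads swing forward as they close: fully open they stand 13 mm farther back than shut.
Start: joints at [1.087, 0.599, -0.003, 1.599, 0.002, 0.943, -0.08], TCP at [0.287, -0.666, 0.231] pointing down, gripper open.
Joint ranges: [-2.57, 2.57], [-0.35, 1.97], [-1.29, 1.29], [0.11, 2.56], [-1.05, 4.19], [0.11, 1.86], [-2.63, 2.63]. Speed limits (rad/s): [2.22, 2.22, 3.01, 3.01, 3.14, 3.14, 3.14].

INTERFACE

Orientations are given as a unit quaternion [w, x, y, z].
In Python, from bench import observe, get_image, finish_job gives the robot as it stands. The module is installed in compiled form; this text tells all that it offers.
- The arm moves only by the tool send_rows, never from a script. Its argument "steps" is a list of rows, each a list of 2 entries, a list of its own where there are three numbers: the shift along the tool's x, y, z as a fraction of full scale, then the turn, a rotation vector about the tool's x, y, z as a fraction of full scale. In form: [[[tx, ty, tz], [ax, ay, az]], ...]. A call has 1 to 8 rows; each row shifts and turns the commanded pose from where the row before left it, along the tool's axes as they then stand; what a row does not reach is not made up. Full scale, the value 1, is 0.04 m for a shift and 0.1 rad for a turn. A row lasts 1/12 s, in which the tool goes at most 41.7 mm and 7.16 degrees, less where a joint would pass 70% of its speed; a pose out of reach is approached as far as the arm can. A call with a number of a shift or a turn outside -1 to 1 is refused whole. A call with a gripper value outside its range is refused whole. "jaw" is the finger opening in mm, from 0 to 85.4, set as the call begins (left out, the last holds). The fingers move at their own pace and stop on an object; "squeeze" is the grip in N (left out, the last holds). Time passes only in rows, so rows that do not move let the fingers close. It gives the time, the measured TCP pose, the force, the opening and the grip force at its end, in the units of the state.
- observe(): the state, without advancing time (a new reading comes with each control period).
- get_image(name): name is "side" or "top"; returns a dict with "pixels" (400x640x3 uint8, red, green, blue), "camera_matrix" (3x3 intrinsics, pixels), "origin" and "rotation" of the camera in the world. Camera axes: x right, y up, looking along -z (the intrinsics and any distortion apply to the point x, -y, -z); pixel columns grow to the right and rows downward; lengths in m; the calibration is good to about 2 mm. A picture is of the moment at which its call begins. There is no depth.
- finish_job(): hands the job in; it is judged then, once.
The state is a dict: "time": time; "joint_pos": joint angles; "dq": joint speeds; "effort": joint torques, N m; "tool_pos": TCP position; "tool_rot": TCP orientation; "force": force on the tool from outside, world axes, zero at the start; "wrist_torque": the same for the moment, N m; "gripper_width": finger opening in m; "finger_force": force on a finger pad.
Only numpy, scipy, OpenCV 4.12 (cv2) and the standard library are available. Lean on these libraries where they do the work, as an engineer would, in place of code of your own. Each camera call takes 0.05 s, during which the arm holds its last target. There are 200 camera calls.

TASK

Make up the two microscopy kits from the stock on the cutting mat. The blue tray is the particle kit: add the blue-capped vial in its small round well and the black loupe in its large well, beside the steel tweezers it already holds; the orange tray is the cross-section kit: the red-capped vial in its small well, the green sample puck in its large well and the black tweezers lying lengthwise in its groove. Set everything down upright on the floor of its cut-out without dropping it, and leave the steel tweezers in their groove and the two black-capped vials where they stand.

Things in the scene. Friction and masses are not known exactly. Their poses are not given: they have to be found in the camera images.
- blue_tray: Blue kit tray with charcoal foam, fixed, 130 (x) by 184 mm (y), left or right of the stock, y axis near the world's x. Origin: centre of underside, z up. Foam top 10, rim 13, floor of each cut-out 6 mm above it. Cut-outs in its frame: round well dia. 34 at (24, -48), round well dia. 52 at (24, 36), groove 136 (y) by 28 at (-34, 0) mm, widened to 48 at mid-length. Holds the steel tweezers.
- orange_tray: Orange kit tray with charcoal foam, fixed, 130 (x) by 184 mm (y), left or right of the stock, y axis near the world's x. Origin: centre of underside, z up. Foam top 10, rim 13, floor of each cut-out 6 mm above it. Cut-outs in its frame: round well dia. 34 at (24, -48), round well dia. 52 at (24, 36), groove 136 (y) by 28 at (-34, 0) mm, widened to 48 at mid-length. Empty at first.
- red_vial: Sample vial with a red screw cap (the only red one), 18 mm diameter, 47 mm tall, about 16 g, standing upright on the mat. Origin at the centre of its underside, z up along it. Belongs in the orange tray's small round well.
- blue_vial: Sample vial with a blue screw cap (the only blue one), 18 mm diameter, 47 mm tall, about 16 g, standing upright on the mat. Origin at the centre of its underside, z up along it. Belongs in the blue tray's small round well.
- loupe: Black bench loupe, a waisted ring with a lens, 37 mm diameter, 33 mm tall, 35 to 70 g, standing upright on the mat with its wide mouth up. Origin at the centre of its underside, z up. Belongs in the blue tray's large round well.
- puck: Sample puck, a dark green resin cylinder with a small pale section in its top face, 30 mm diameter, 18 mm high, 30 to 60 g, lying flat on the mat. Origin at the centre of its underside, z up. Belongs in the orange tray's large round well.
- black_tweezers: Black tweezers, 118 mm long (along y), 12 mm wide (x), 10 mm high, about 18 g, lying flat. Origin at the middle of the underside, z up; to be gripped across the two arms near the middle. On the mat at the start, in front of the vials. Belong in the orange tray's groove, lengthwise, either way round.
- steel_tweezers: Bright steel tweezers, 118 mm long (along y), 12 mm wide (x), 10 mm high, about 18 g, lying flat. Origin at the middle of the underside, z up; to be gripped across the two arms near the middle. Already in the blue tray's groove; they stay there.
- black_vial_1: Sample vial with a black screw cap (one of two), 18 mm diameter, 47 mm tall, about 16 g, standing upright on the mat. Origin at the centre of its underside, z up along it. Stock that stays on the mat, not to be moved.
- black_vial_2: Sample vial with a black screw cap (one of two), 18 mm diameter, 47 mm tall, about 16 g, standing upright on the mat. Origin at the centre of its underside, z up along it. Stock that stays on the mat, not to be moved.
Not all that is in view belongs to the job. What is shaped like the puck but pink is not meant.

How it is judged:
By the outcome, as a careful person would: the job done as asked, in the order asked, and still so for the second after the job is handed in, with the robot touching nothing.
It also fails if it takes over 112 s, if anything falls off the work surface, if the arm or the gripper's body presses on something with over 40 N, if the wrist force passes 120 N, or if a joint passes its speed limit or range.

## Working session

There is one attempt and no reset: what is moved stays moved. The work goes in short steps, Python scripts to look and compute and a tool call to move; the robot and the scene stay as the last step left them, time stands still between calls to the robot, and variables do not carry over. Pictures are saved under pics/ and viewed, at most 14 in all, crops included, and the job is handed in when it is done.

Besides the shell and the picture viewer there is one more tool, called after "Call:" as name(argument=value, ...), one argument or row to a line, values as JSON. send_rows: Moves the arm, as the interface text tells. Its arguments: {"type":"object","properties":{"steps":{"type":"array","items":{"type":"array"}},"jaw":{"type":"number"},"squeeze":{"type":"number"}},"required":["steps"]}

```bash
mkdir -p pics; cat > h.py <<'E'
import numpy as np, cv2
from bench import observe, get_image
def snap(n,f):
    d=get_image(n); cv2.imwrite('pics/'+f,d['pixels'][:,:,::-1]); return d
def px2w(d,u,v,z):
    K=np.array(d['camera_matrix']);R=np.array(d['rotation']);o=np.array(d['origin'])
    p=np.linalg.inv(K)@[u,v,1]; r=R@np.array([p[0],-p[1],-p[2]])
    return o+r*(z-o[2])/r[2]
E
python3 - <<'E'
from h import *
import pickle
for n in('top','side'):
    d=snap(n,n+'0.png'); pickle.dump(d,open(n+'.pkl','wb')); print({k:(np.round(v,3).tolist() if k!='pixels' else 0) for k,v in d.items()})
s=observe();print({k:np.round(v,3).tolist() for k,v in s.items()})
E
```

```text
{'pixels': 0, 'camera_matrix': [[418.362, 0.0, 320.87], [0.0, 418.362, 203.837], [0.0, 0.0, 1.0]], 'origin': [0.485, 0.003, 0.921], 'rotation': [-0.699, -0.046, 0.04, 0.713]}
{'pixels': 0, 'camera_matrix': [[480.605, 0.0, 318.881], [0.0, 480.605, 199.34], [0.0, 0.0, 1.0]], 'origin': [0.533, 1.016, 0.531], 'rotation': [-0.022, -0.013, 0.532, 0.847]}
{'time': 0.1, 'joint_pos': [1.087, 0.6, -0.003, 1.6, 0.002, 0.943, -0.08], 'dq': [-0.001, -0.0, -0.001, -0.002, -0.0, -0.001, 0.001], 'effort': [0.004, -77.8, 1.569, -25.863, 0.013, 0.005, 0.0], 'tool_pos': [0.287, -0.665, 0.23], 'tool_rot': [-0.001, 0.979, 0.202, -0.0], 'force': [-0.596, 0.201, 0.311], 'wrist_torque': [0.059, 0.025, -0.02], 'finger_force': 0.0, 'gripper_width': 0.085}
```

View pics/top0.png

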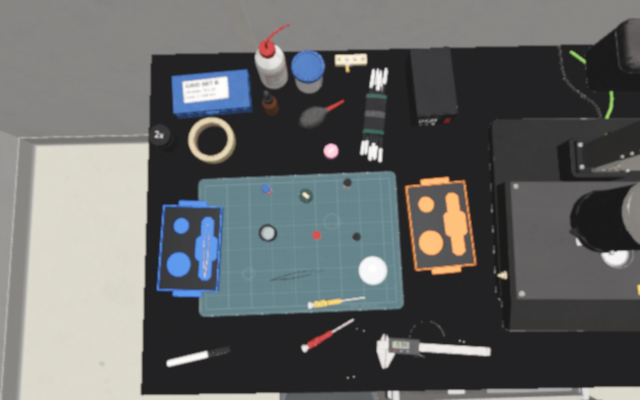

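View pics/side0.png

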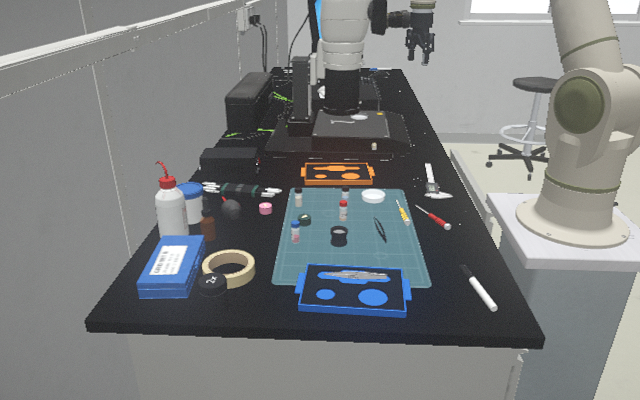

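The top view shows the blue tray at about (190,248), the orange tray at about (440,226), and the stock on the mat between them. Next I'll enlarge it.

```bash
cat >> h.py <<'E'
from scipy.spatial.transform import Rotation as Ro
def px2w(d,u,v,z):
    K=np.array(d['camera_matrix']);q=d['rotation'];R=Ro.from_quat([q[1],q[2],q[3],q[0]]).as_matrix();o=np.array(d['origin'])
    p=np.linalg.inv(K)@[u,v,1]; r=R@np.array([p[0],-p[1],-p[2]])
    return o+r*(z-o[2])/r[2]
def w2px(d,P):
    K=np.array(d['camera_matrix']);q=d['rotation'];R=Ro.from_quat([q[1],q[2],q[3],q[0]]).as_matrix();o=np.array(d['origin'])
    c=R.T@(np.array(P)-o); p=K@[c[0],-c[1],-c[2]]; return p[:2]/p[2]
def crop(d,f,u0,u1,v0,v1,s):
    im=cv2.resize(d['pixels'][v0:v1,u0:u1,::-1],None,fx=s,fy=s,interpolation=cv2.INTER_CUBIC)
    for u in range((u0+9)//10*10,u1,10):
        cv2.line(im,(int((u-u0+.5)*s),0),(int((u-u0+.5)*s),4 if u%50 else 14),(255,255,255),1)
        if u%50==0: cv2.putText(im,str(u),(int((u-u0+.5)*s)+2,12),0,.4,(255,255,255))
    for v in range((v0+9)//10*10,v1,10):
        cv2.line(im,(0,int((v-v0+.5)*s)),(4 if v%50 else 14,int((v-v0+.5)*s)),(255,255,255),1)
        if v%50==0: cv2.putText(im,str(v),(2,int((v-v0+.5)*s)-2),0,.4,(255,255,255))
    cv2.imwrite('pics/'+f,im)
E
python3 - <<'E'
from h import *
import pickle
d=pickle.load(open('top.pkl','rb'))
crop(d,'c1.png',150,310,170,300,5)
crop(d,'c2.png',290,485,170,300,4)
print(px2w(d,320,200,0),px2w(d,200,250,0))
E
```

```text
[0.6061984  0.01178081 0.        ] [0.50081711 0.27708909 0.        ]
```

View pics/c1.png

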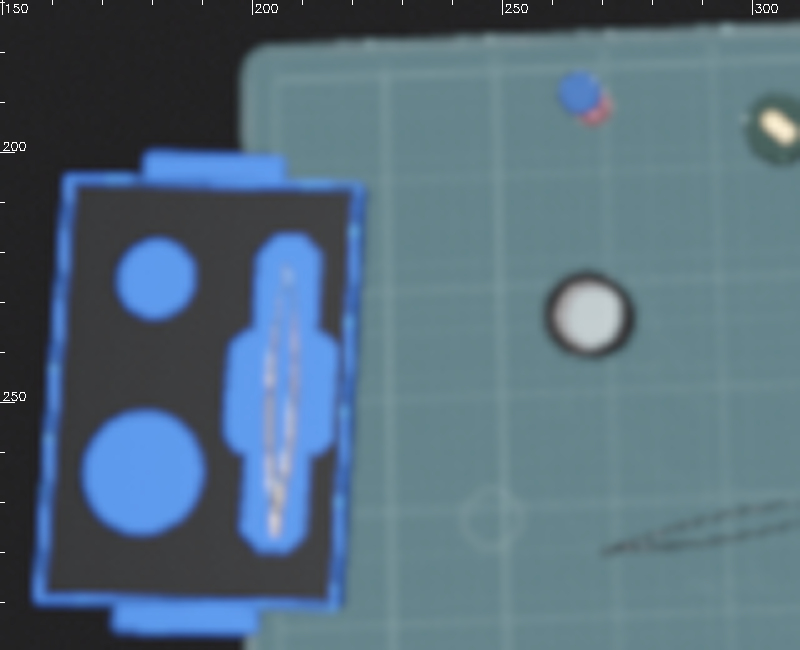

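View pics/c2.png

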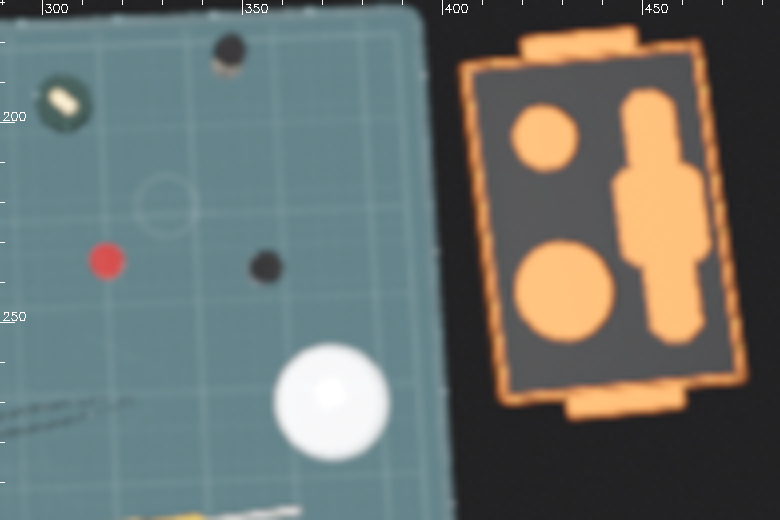

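The enlarged crops give these pixel positions: blue cap (265.5,188), puck (305.5,195.5), loupe (267.5,232.5), red cap (316,235), black tweezers (270,280)–(322,270). The two trays' wells are also clear.

```bash
python3 - <<'E'
from h import *
import pickle
d=pickle.load(open('top.pkl','rb'))
a=lambda X,Y:(149.5+X/5,169.5+Y/5)
b=lambda X,Y:(289.5+X/4,169.5+Y/4)
P=lambda n,p,z:print(n,np.round(px2w(d,*p,z)*1000,1)[:2])
P('bluevial',a(580,93),.047);P('puck',b(64,104),.018);P('loupe',a(590,315),.033);P('red',b(107,261),.047)
P('bk1',b(230,50),.047);P('bk2',b(266,267),.047)
P('tw L',a(602,552),.008);P('tw R',b(130,402),.008);P('tw mid',a(732,526),.008)
for n,f,c in(('B',a,[(65,176),(363,188),(338,605),(37,600),(157,279),(143,473),(283,394)]),('O',b,[(462,65),(697,43),(745,380),(505,401),(545,138),(564,291),(661,216)])):
    W=[px2w(d,*f(*p),.013 if i<4 else .008)[:2]*1000 for i,p in enumerate(c)]
    print(n,np.round(W,1).tolist(), 'centre',np.mean(W[:4],0))
    # fit: tray corners & wells; model in tray frame
    M=np.array([[65,-92],[-65,-92],[-65,92],[65,92],[24,-48],[24,36],[-34,0]],float)
    W=np.array(W); mc,wc=M.mean(0),W.mean(0)
    U,S,V=np.linalg.svd((M-mc).T@(W-wc)); R=(V.T@np.diag([1,np.linalg.det(V.T@U.T)])@U.T)
    t=wc-R@mc; print('t',t,'ang',np.degrees(np.arctan2(R[1,0],R[0,0])),'scale',S.sum()/((M-mc)**2).sum())
    print('res',np.round(W-(M@R.T+t),1).tolist()); print('wells',np.round(M[4:]@R.T+t,1).tolist())
d=pickle.load(open('side.pkl','rb'));crop(d,'s1.png',260,440,150,300,4.4)
E
```

```text
bluevial [627.7 126.2]
puck [614.3  43. ]
loupe [534.5 124.2]
red [527.1  20.5]
bk1 [637.3 -46.5]
bk2 [522.4 -62.2]
tw L [433.8 122.7]
tw R [452.8  10.2]
tw mid [443.9  66.6]
B [[601.0, 357.4], [593.1, 226.3], [413.8, 235.1], [418.2, 364.4], [555.3, 317.6], [471.2, 321.8], [504.1, 261.5]] centre [506.52534734 295.77581816]
t [506.29496193 295.78593517] ang 87.38971677764115 scale 0.9920947293074548
res [[-0.2, 0.8], [-2.2, -0.4], [2.4, 0.1], [0.9, -0.6], [-0.0, 0.0], [-0.2, 0.4], [-0.6, -0.4]]
wells [[555.3, 317.6], [471.4, 321.4], [504.7, 261.8]]
O [[632.3, -175.3], [641.9, -304.5], [458.6, -319.1], [449.9, -190.5], [591.7, -220.0], [508.0, -226.2], [547.7, -280.9]] centre [ 545.6605589  -247.34268081]
t [ 545.57952464 -247.32557686] ang 94.41575587193681 scale 0.9959952373248954
res [[-0.0, 0.1], [-0.4, 0.6], [-0.2, 0.1], [1.0, -0.9], [0.1, -0.3], [0.1, 0.0], [-0.5, 0.3]]
wells [[591.6, -219.7], [507.8, -226.2], [548.2, -281.2]]
```

View pics/s1.png

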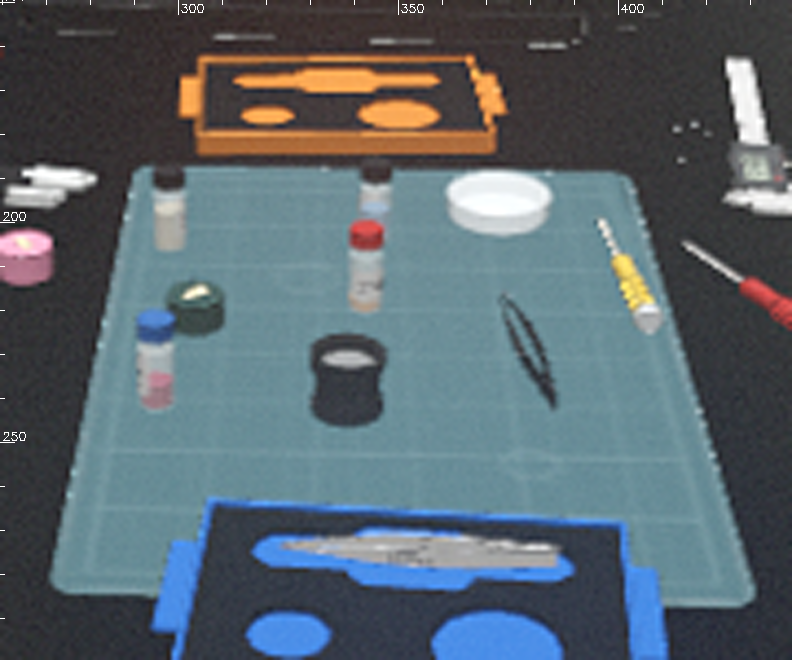

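Call:
send_rows(
  steps=[
    [[0,0,0],[0,0,1]],
    [[0,0,0],[0,0,1]],
    [[0,0,0],[0,0,1]],
    [[0,0,0],[0,0,1]],
    [[0,-0.5,0],[0,0,0.07]],
    [[0,-1,0],[0,0,0]],
    [[0,-1,0],[0,0,0]],
    [[0,-1,0],[0,0,0]],
  ],
  jaw=40,
  squeeze=30,
)

```text
time: 0.77
tool_pos: [0.2863, -0.524, 0.2306]
tool_rot: [-0.0, 1.0, -0.0, -0.0]
force: [0.2, 0.1, -0.4]
gripper_width: 0.0399
finger_force: 0.0
```

Call:
send_rows(
  steps=[
    [[0,-1,0],[0,0,0]],
    [[0,-1,0],[0,0,0]],
    [[0,-1,0],[0,0,0]],
    [[0,-1,0],[0,0,0]],
    [[0,-1,0],[0,0,0]],
    [[0.5,-1,0],[0,0,0]],
    [[0.7,-1,0],[0,0,0]],
    [[0.7,-1,0],[0,0,0]],
  ],
)

```text
time: 1.43
tool_pos: [0.3532, -0.2186, 0.2315]
tool_rot: [0.0, 1.0, -0.001, 0.0]
force: [1.2, 0.1, 0.2]
gripper_width: 0.04
finger_force: 0.0
```

Call:
send_rows(
  steps=[
    [[0.85,-1,0],[0,0,0]],
    [[0.85,-1,0],[0,0,0]],
    [[0.85,-1,0],[0,0,0]],
    [[0.85,-1,0],[0,0,0]],
    [[0.85,-1,0.5],[0,0,0]],
    [[0.85,-1,0.5],[0,0,0]],
    [[0.85,-1,0.5],[0,0,0]],
    [[0.85,-1,0.5],[0,0,0]],
  ],
)

```text
time: 2.1
tool_pos: [0.5629, 0.027, 0.171]
tool_rot: [0.0, 1.0, -0.0, -0.0]
force: [0.8, -0.6, -0.3]
gripper_width: 0.0403
finger_force: 0.0
```

Call:
send_rows(
  steps=[
    [[0,-0.2,0.5],[0,0,0]],
    [[0,0,0],[0,0,0]],
  ],
)

```text
time: 2.27
tool_pos: [0.5614, 0.037, 0.1483]
tool_rot: [-0.0, 1.0, 0.003, -0.002]
force: [-0.5, -0.4, -0.4]
gripper_width: 0.0396
finger_force: 0.0
```

Call:
send_rows(
  steps=[
    [[0.42,-0.56,0.2],[0,0,0]],
    [[0.42,-0.56,0.2],[0,0,0]],
    [[0.42,-0.56,0.2],[0,0,0]],
    [[0.42,-0.56,0.2],[0,0,0]],
    [[0,0,0.4],[0,0,0]],
    [[0,0,0],[0,0,0]],
  ],
)

```text
time: 2.77
tool_pos: [0.6283, 0.1232, 0.102]
tool_rot: [0.0, 1.0, 0.001, -0.002]
force: [-0.3, -0.2, -0.8]
gripper_width: 0.04
finger_force: 0.0
```

```bash
python3 - <<'E'
from h import *
d=get_image('side');e=get_image('top')
crop(d,'v1.png',250,350,120,270,4)
crop(e,'v2.png',215,315,130,280,4)
a,b=cv2.imread('pics/v1.png'),cv2.imread('pics/v2.png'); cv2.imwrite('pics/v12.png',np.hstack([a,b])[:600])
E
```

```text
(no output)
```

View pics/v12.png

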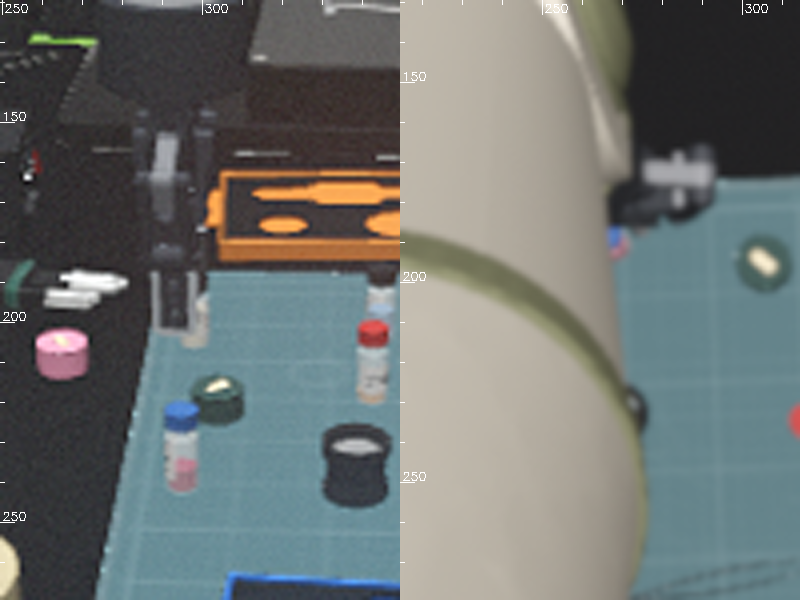

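The side view shows the finger at (293,201) above and behind the blue vial at (295,231). I'll check it against the projection.

```bash
python3 - <<'E'
from h import *
import pickle
d=pickle.load(open('side.pkl','rb'))
for n,p in(('tip near',(.6283,.1432,.102)),('tcp',(.6283,.1232,.102)),('blue top',(.6277,.1262,.047)),('blue bot',(.6277,.1262,0)),('red top',(.527,.0205,.047)),('red bot',(.527,.0205,.0)),('loupe bot',(.5345,.1242,0)),('puck bot',(.6143,.043,0))): print(n,w2px(d,p).round(1))
E
```

```text
tip near [293.7 202.2]
tcp [294.7 198. ]
blue top [295.4 222.1]
blue bot [295.8 241.3]
red top [343.4 201.3]
red bot [342.9 219.3]
loupe bot [339.1 242. ]
puck bot [305. 223.]
```

Call:
send_rows(
  steps=[
    [[0,-0.075,0.5],[0,0,0]],
    [[0,0,0.5],[0,0,0]],
    [[0,0,0.5],[0,0,0]],
    [[0,0,0.4],[0,0,0]],
    [[0,0,0.2],[0,0,0]],
    [[0,0,0],[0,0,0]],
  ],
)

```text
time: 3.37
tool_pos: [0.6284, 0.1243, 0.0194]
tool_rot: [0.001, 1.0, -0.001, -0.001]
force: [0.0, 0.1, -0.9]
gripper_width: 0.0402
finger_force: 0.0
```

Call:
send_rows(
  steps=[
    [[0,0,0],[0,0,0]],
    [[0,0,0],[0,0,0]],
    [[0,0,0],[0,0,0]],
    [[0,0,0],[0,0,0]],
    [[0,0,0],[0,0,0]],
    [[0,0,0],[0,0,0]],
  ],
  jaw=5,
  squeeze=25,
)

```text
time: 3.87
tool_pos: [0.6301, 0.1257, 0.0213]
tool_rot: [-0.0, 1.0, -0.0, 0.001]
force: [-0.9, -1.3, 6.7]
gripper_width: 0.0169
finger_force: 25.3
```

Call:
send_rows(
  steps=[
    [[0,0,-0.3],[0,0,0]],
    [[0,0,-0.8],[0,0,0]],
    [[0,0,-0.6],[0,0,0]],
    [[0,0,0],[0,0,0]],
    [[-0.31,-0.8,0],[0,0,0]],
    [[-0.31,-0.8,0],[0,0,0]],
    [[-0.31,-0.8,0],[0,0,0]],
    [[-0.31,-0.8,0],[0,0,0]],
  ],
)

```text
time: 4.53
tool_pos: [0.5791, 0.2552, 0.0887]
tool_rot: [-0.0, 1.0, -0.0, 0.0]
force: [0.9, 0.1, -1.5]
gripper_width: 0.0169
finger_force: 24.7
```

Call:
send_rows(
  steps=[
    [[-0.31,-0.8,0],[0,0,0]],
    [[-0.31,-0.7,0],[0,0,0]],
    [[0,0,0],[0,0,0]],
    [[0,0,0],[0,0,0]],
  ],
)

```text
time: 4.87
tool_pos: [0.5534, 0.3167, 0.0883]
tool_rot: [-0.001, 1.0, 0.002, -0.0]
force: [0.1, -1.4, 0.8]
gripper_width: 0.017
finger_force: 24.7
```

```bash
python3 - <<'E'
from h import *
d=get_image('side'); s=observe(); print(s['tool_pos'],s['gripper_width'],s['finger_force'])
crop(d,'v3.png',240,440,170,320,4)
E
```

```text
[0.55445808 0.31453601 0.08829825] 0.017198708081209192 24.711933732032776
```

View pics/v3.png

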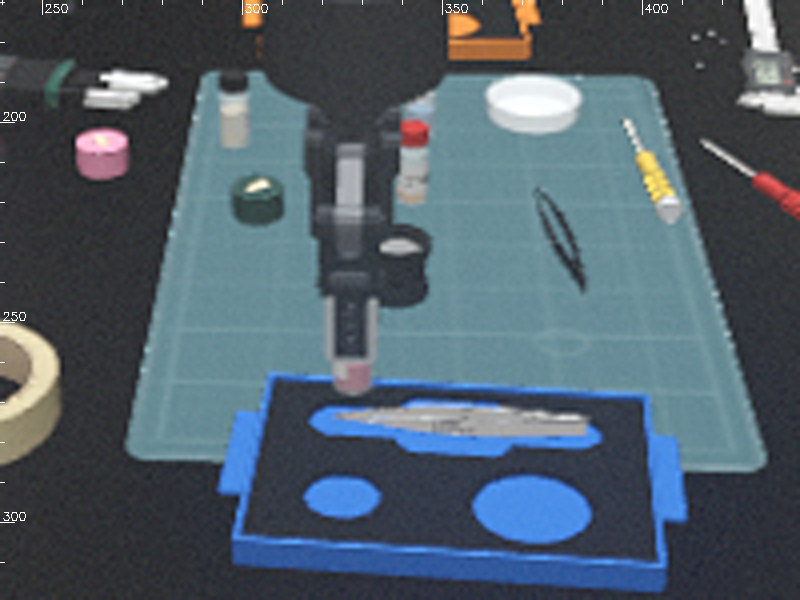

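The vial hangs upright, and the target well is at (324,294). Lowering.

Call:
send_rows(
  steps=[
    [[0.03,-0.06,0.5],[0,0,0]],
    [[0,0,0.5],[0,0,0]],
    [[0,0,0.3],[0,0,0]],
    [[0,0,0.1],[0,0,0]],
    [[0,0,0],[0,0,0]],
    [[0,0,0],[0,0,0]],
  ],
)

```text
time: 5.42
tool_pos: [0.5566, 0.3156, 0.0322]
tool_rot: [0.0, 1.0, -0.001, -0.0]
force: [0.1, 0.3, 0.2]
gripper_width: 0.0172
finger_force: 24.7
```

Call:
send_rows(
  steps=[
    [[0,0,0.05],[0,0,0]],
    [[0,0,0.03],[0,0,0]],
    [[0,0,0],[0,0,0]],
  ],
)

```text
time: 5.67
tool_pos: [0.5563, 0.3164, 0.0292]
tool_rot: [-0.0, 1.0, -0.0, 0.0]
force: [-0.1, -0.5, -0.2]
gripper_width: 0.0171
finger_force: 24.7
```

```bash
python3 - <<'E'
from h import *
import pickle
d=pickle.load(open('side.pkl','rb'));print(w2px(d,(.5553,.3176,.008)),w2px(d,(.4714,.3214,.008)),w2px(d,(.5916,-.2197,.008)),w2px(d,(.5078,-.2262,.008)))
s=observe();print(s['tool_pos'],s['force'])
E
```

```text
[326.05585054 293.46272627] [373.40167294 296.30611986] [320.34061052 175.71116029] [350.38474691 175.43908107]
[0.55634354 0.31639521 0.02917029] [-0.14029805 -0.53344741 -0.20325426]
```

Call:
send_rows(
  steps=[
    [[0,0,0.04],[0,0,0]],
    [[0,0,0.03],[0,0,0]],
    [[0,0,0],[0,0,0]],
  ],
)

```text
time: 5.92
tool_pos: [0.5565, 0.3165, 0.0272]
tool_rot: [-0.0, 1.0, -0.0, 0.001]
force: [-2.1, -1.8, 11.7]
gripper_width: 0.017
finger_force: 26.0
```

Call:
send_rows(
  steps=[
    [[0,0,-0.03],[0,0,0]],
    [[0,0,0],[0,0,0]],
    [[0,0,0],[0,0,0]],
    [[0,0,0],[0,0,0]],
  ],
  jaw=30,
)

```text
time: 6.25
tool_pos: [0.556, 0.3163, 0.027]
tool_rot: [0.0, 1.0, -0.0, -0.0]
force: [0.1, -0.4, 0.0]
gripper_width: 0.0304
finger_force: 0.0
```

Call:
send_rows(
  steps=[
    [[0,0,-0.4],[0,0,0]],
    [[0,0,-0.8],[0,0,0]],
    [[0,0,-0.8],[0,0,0]],
    [[-0.1,0.98,0],[0,0,0]],
    [[-0.1,0.98,0],[0,0,0]],
    [[-0.1,0.98,0],[0,0,0]],
    [[-0.1,0.98,0],[0,0,0]],
    [[-0.13,0.9,0],[0,0,0]],
  ],
)

```text
time: 6.92
tool_pos: [0.5345, 0.1213, 0.1071]
tool_rot: [0.0, 1.0, -0.0, 0.0]
force: [0.5, -0.1, -0.8]
gripper_width: 0.0301
finger_force: 0.0
```

Call:
send_rows(
  steps=[
    [[0,0,0],[0,0,0]],
    [[0,0,0],[0,0,0]],
  ],
  jaw=60,
)

```text
time: 7.08
tool_pos: [0.5347, 0.1208, 0.1072]
tool_rot: [0.0, 1.0, -0.002, -0.0]
force: [0.1, 1.1, 0.6]
gripper_width: 0.0533
finger_force: 0.0
```

Call:
send_rows(
  steps=[
    [[0,-0.09,0.6],[0,0,0]],
    [[0,0,0.6],[0,0,0]],
    [[0,0,0.6],[0,0,0]],
    [[0,0,0.4],[0,0,0]],
    [[0,0,0.2],[0,0,0]],
    [[0,0,0],[0,0,0]],
  ],
)

```text
time: 7.58
tool_pos: [0.5341, 0.1283, 0.0093]
tool_rot: [0.0, 1.0, 0.001, -0.001]
force: [-0.6, 0.2, 0.4]
gripper_width: 0.0602
finger_force: 0.0
```

Call:
send_rows(
  steps=[
    [[0,0,0],[0,0,0]],
    [[0,0,0],[0,0,0]],
    [[0,0,0],[0,0,0]],
    [[0,0,0],[0,0,0]],
    [[0,0,0],[0,0,0]],
    [[0,0,0],[0,0,0]],
  ],
  jaw=20,
  squeeze=30,
)

```text
time: 8.08
tool_pos: [0.5354, 0.1273, 0.012]
tool_rot: [-0.0, 1.0, -0.0, 0.001]
force: [-0.7, 1.5, 7.3]
gripper_width: 0.0362
finger_force: 30.5
```

Call:
send_rows(
  steps=[
    [[0,0,-0.3],[0,0,0]],
    [[0,0,-0.8],[0,0,0]],
    [[0,0,-0.8],[0,0,0]],
    [[0,0,0],[0,0,0]],
    [[-0.4,-0.8,0],[0,0,0]],
    [[-0.4,-0.8,0],[0,0,0]],
    [[-0.4,-0.8,0],[0,0,0]],
    [[-0.4,-0.8,0],[0,0,0]],
  ],
)

```text
time: 8.75
tool_pos: [0.4703, 0.256, 0.0879]
tool_rot: [-0.0, 1.0, -0.001, 0.0]
force: [-0.4, 0.6, -0.5]
gripper_width: 0.0362
finger_force: 30.2
```

Call:
send_rows(
  steps=[
    [[0,-0.8,0],[0,0,0]],
    [[0,-0.8,0],[0,0,0]],
    [[0,0,0.5],[0,0,0]],
    [[0,0,0],[0,0,0]],
    [[0,0,0],[0,0,0]],
  ],
)

```text
time: 9.17
tool_pos: [0.4702, 0.3186, 0.067]
tool_rot: [0.001, 1.0, 0.0, -0.001]
force: [0.0, -0.1, -0.4]
gripper_width: 0.0359
finger_force: 30.3
```

Call:
send_rows(
  steps=[
    [[0.03,-0.05,0.4],[0,0,0]],
    [[0,0,0.4],[0,0,0]],
    [[0,0,0.2],[0,0,0]],
    [[0,0,0.1],[0,0,0]],
    [[0,0,0],[0,0,0]],
    [[0,0,0],[0,0,0]],
  ],
)

```text
time: 9.67
tool_pos: [0.4724, 0.3206, 0.0237]
tool_rot: [0.0, 1.0, -0.001, 0.0]
force: [-0.2, -0.6, -0.2]
gripper_width: 0.0361
finger_force: 30.3
```

Call:
send_rows(
  steps=[
    [[0,0,0.04],[0,0,0]],
    [[0,0,0],[0,0,0]],
    [[0,0,0],[0,0,0]],
  ],
)

```text
time: 9.92
tool_pos: [0.4723, 0.3212, 0.022]
tool_rot: [-0.0, 1.0, -0.0, 0.0]
force: [-0.4, -0.2, 0.2]
gripper_width: 0.0362
finger_force: 30.3
```

Call:
send_rows(
  steps=[
    [[0,0,0.04],[0,0,0]],
    [[0,0,0.02],[0,0,0]],
    [[0,0,0],[0,0,0]],
  ],
)

```text
time: 10.17
tool_pos: [0.472, 0.3211, 0.019]
tool_rot: [0.0, 1.0, -0.0, -0.0]
force: [0.3, -0.6, -0.7]
gripper_width: 0.0357
finger_force: 30.3
```

Call:
send_rows(
  steps=[
    [[0,0,0.02],[0,0,0]],
    [[0,0,0],[0,0,0]],
  ],
)

```text
time: 10.33
tool_pos: [0.472, 0.3211, 0.0182]
tool_rot: [0.0, 1.0, -0.0, -0.0]
force: [-1.2, -0.1, -0.7]
gripper_width: 0.036
finger_force: 30.3
```

Call:
send_rows(
  steps=[
    [[0,0,0.03],[0,0,0]],
    [[0,0,0],[0,0,0]],
  ],
)

```text
time: 10.5
tool_pos: [0.4721, 0.3211, 0.018]
tool_rot: [-0.0, 1.0, -0.0, 0.0]
force: [-2.5, -1.1, 12.7]
gripper_width: 0.0357
finger_force: 31.4
```

Call:
send_rows(
  steps=[
    [[0,0,-0.03],[0,0,0]],
    [[0,0,0],[0,0,0]],
    [[0,0,0],[0,0,0]],
    [[0,0,0],[0,0,0]],
  ],
  jaw=52,
)

```text
time: 10.83
tool_pos: [0.4722, 0.3211, 0.0182]
tool_rot: [0.0, 1.0, -0.0, -0.0]
force: [-0.2, -0.4, 0.0]
gripper_width: 0.052
finger_force: 0.0
```

Call:
send_rows(
  steps=[
    [[0,0,-0.4],[0,0,0]],
    [[0,0,-0.8],[0,0,0]],
    [[0,0,-1],[0,0,0]],
    [[0.2,0.98,0],[0,0,0]],
    [[0.2,0.98,0],[0,0,0]],
    [[0.2,0.98,0],[0,0,0]],
    [[0.2,0.98,0],[0,0,0]],
    [[0.2,0.98,0],[0,0,0]],
  ],
)

```text
time: 11.5
tool_pos: [0.5121, 0.1235, 0.1064]
tool_rot: [0.0, 1.0, 0.0, 0.0]
force: [0.5, -0.0, 0.1]
gripper_width: 0.0523
finger_force: 0.0
```

Call:
send_rows(
  steps=[
    [[0.2,0.98,0],[0,0,0]],
    [[0.1,0.9,0],[0,0,0]],
    [[0.1,0.7,0],[0,0,0]],
    [[0,0,0],[0,0,0]],
    [[0,0,0],[0,0,0]],
  ],
  jaw=40,
)

```text
time: 11.92
tool_pos: [0.5281, 0.0199, 0.1062]
tool_rot: [0.0, 1.0, -0.002, -0.0]
force: [0.4, 1.0, -0.7]
gripper_width: 0.0401
finger_force: 0.0
```

```bash
python3 - <<'E'
from h import *
d=get_image('top');e=get_image('side')
crop(d,'v4.png',150,330,180,300,4)
crop(e,'v5.png',300,400,170,320,4)
s=observe();print(s['tool_pos'])
a,b=cv2.imread('pics/v4.png'),cv2.imread('pics/v5.png')
a=cv2.resize(a,None,fx=.55,fy=.55);c=np.zeros((600,800,3),np.uint8);c[:a.shape[0],:a.shape[1]]=a;c[:,400:]=b;cv2.imwrite('pics/v45.png',c)
E
```

```text
[0.5279755 0.0227714 0.106197 ]
```

View pics/v45.png

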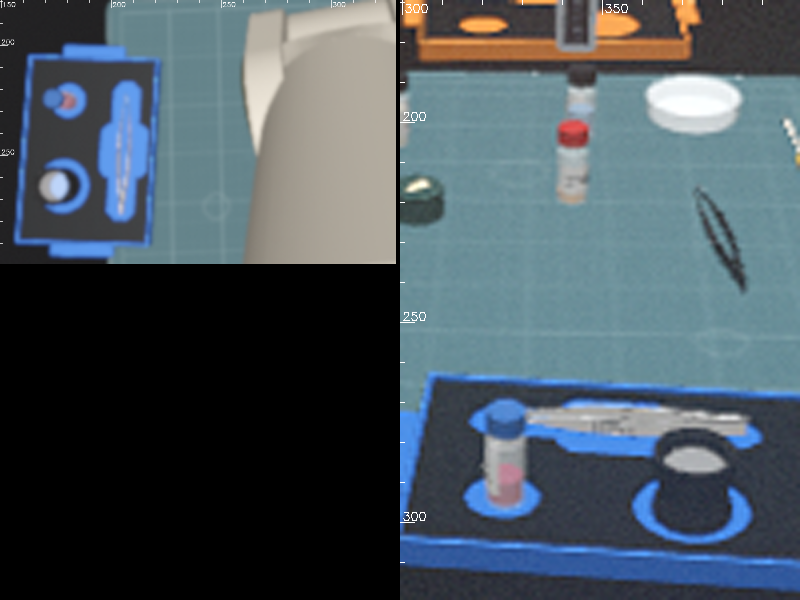

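The blue vial (505,455 in the crop) and the loupe (695,480) both stand upright inside their wells. Next is the red vial.

Call:
send_rows(
  steps=[
    [[0,0,0.6],[0,0,0]],
    [[0,0,0.6],[0,0,0]],
    [[0,0,0.5],[0,0,0]],
    [[0,0,0.3],[0,0,0]],
    [[0,0,0.15],[0,0,0]],
    [[0,0,0],[0,0,0]],
  ],
)

```text
time: 12.52
tool_pos: [0.5274, 0.0235, 0.0191]
tool_rot: [-0.0, 1.0, 0.001, -0.001]
force: [0.5, -0.4, 0.6]
gripper_width: 0.0397
finger_force: 0.0
```

Call:
send_rows(
  steps=[
    [[0,0,0],[0,0,0]],
    [[0,0,0],[0,0,0]],
    [[0,0,0],[0,0,0]],
    [[0,0,0],[0,0,0]],
    [[0,0,0],[0,0,0]],
    [[0,0,0],[0,0,0]],
  ],
  jaw=5,
  squeeze=25,
)

```text
time: 13.02
tool_pos: [0.5284, 0.0219, 0.0209]
tool_rot: [-0.0, 1.0, -0.0, 0.001]
force: [-1.0, -0.5, 5.2]
gripper_width: 0.0171
finger_force: 26.2
```

Call:
send_rows(
  steps=[
    [[0,0,-0.3],[0,0,0]],
    [[0,0,-0.8],[0,0,0]],
    [[0,0,-0.9],[0,0,0]],
    [[0,0,-0.7],[0,0,0]],
    [[0.25,0.95,0],[0,0,0]],
    [[0.25,0.95,0],[0,0,0]],
    [[0.25,0.95,0],[0,0,0]],
    [[0.25,0.95,0],[0,0,0]],
  ],
)

```text
time: 13.68
tool_pos: [0.5683, -0.1317, 0.1289]
tool_rot: [0.0, 1.0, 0.0, 0.0]
force: [0.4, 0.9, 0.5]
gripper_width: 0.0173
finger_force: 25.9
```

Call:
send_rows(
  steps=[
    [[0.25,0.95,0],[0,0,0]],
    [[0.25,0.95,0],[0,0,0]],
    [[0.1,0.35,0.5],[0,0,0]],
    [[0,0,0.5],[0,0,0]],
    [[0,0,0],[0,0,0]],
    [[0,0,0],[0,0,0]],
  ],
)

```text
time: 14.18
tool_pos: [0.5911, -0.2196, 0.0876]
tool_rot: [-0.001, 1.0, -0.0, -0.001]
force: [0.6, 0.6, 0.6]
gripper_width: 0.017
finger_force: 25.9
```

Call:
send_rows(
  steps=[
    [[0,0,0.6],[0,0,0]],
    [[0,0,0.5],[0,0,0]],
    [[0,0,0.2],[0,0,0]],
    [[0,0,0.1],[0,0,0]],
    [[0,0,0],[0,0,0]],
    [[0,0,0],[0,0,0]],
  ],
)

```text
time: 14.68
tool_pos: [0.5926, -0.2198, 0.0334]
tool_rot: [0.0, 1.0, 0.0, 0.0]
force: [-0.6, 0.2, -0.3]
gripper_width: 0.017
finger_force: 25.9
```

Call:
send_rows(
  steps=[
    [[0,0,0.05],[0,0,0]],
    [[0,0,0],[0,0,0]],
    [[0,0,0],[0,0,0]],
  ],
)

```text
time: 14.93
tool_pos: [0.5923, -0.2202, 0.031]
tool_rot: [0.0, 1.0, -0.0, 0.0]
force: [-0.4, 0.2, -0.0]
gripper_width: 0.017
finger_force: 25.9
```

Call:
send_rows(
  steps=[
    [[0,0,0.04],[0,0,0]],
    [[0,0,0.03],[0,0,0]],
    [[0,0,0],[0,0,0]],
  ],
)

```text
time: 15.18
tool_pos: [0.5919, -0.2201, 0.0274]
tool_rot: [-0.0, 1.0, -0.0, -0.0]
force: [0.3, 0.8, 0.5]
gripper_width: 0.0169
finger_force: 25.9
```

Call:
send_rows(
  steps=[
    [[0,0,0.02],[0,0,0]],
    [[0,0,0],[0,0,0]],
  ],
)

```text
time: 15.35
tool_pos: [0.592, -0.2201, 0.027]
tool_rot: [0.0, 1.0, -0.0, -0.0]
force: [-1.2, 0.7, 3.3]
gripper_width: 0.0173
finger_force: 26.2
```

Call:
send_rows(
  steps=[
    [[0,0,0],[0,0,0]],
    [[0,0,0],[0,0,0]],
    [[0,0,0],[0,0,0]],
    [[0,0,0],[0,0,0]],
  ],
  jaw=30,
)

```text
time: 15.68
tool_pos: [0.592, -0.2201, 0.0266]
tool_rot: [-0.0, 1.0, -0.0, -0.0]
force: [-0.7, 0.0, -0.0]
gripper_width: 0.0301
finger_force: 0.0
```

Call:
send_rows(
  steps=[
    [[0,0,-0.4],[0,0,0]],
    [[0,0,-0.8],[0,0,0]],
    [[0,0,-0.9],[0,0,0]],
    [[0.08,-0.98,0],[0,0,0]],
    [[0.08,-0.98,0],[0,0,0]],
    [[0.08,-0.98,0],[0,0,0]],
    [[0.08,-0.98,0],[0,0,0]],
    [[0.08,-0.98,0],[0,0,0]],
  ],
)

```text
time: 16.35
tool_pos: [0.608, -0.0224, 0.1109]
tool_rot: [-0.0, 1.0, -0.0, 0.0]
force: [0.8, 0.4, -0.5]
gripper_width: 0.03
finger_force: 0.0
```

Call:
send_rows(
  steps=[
    [[0.08,-0.98,0],[0,0,0]],
    [[0.08,-0.7,0],[0,0,0]],
    [[0,0,0.5],[0,0,0]],
    [[0,0,0],[0,0,0]],
    [[0,0,0],[0,0,0]],
  ],
  jaw=50,
)

```text
time: 16.77
tool_pos: [0.6135, 0.0426, 0.09]
tool_rot: [0.001, 1.0, 0.0, -0.001]
force: [-0.3, -0.2, 0.4]
gripper_width: 0.0502
finger_force: 0.0
```

```bash
python3 - <<'E'
from h import *
d=get_image('top');e=get_image('side')
crop(d,'v6.png',340,480,170,270,4)
crop(e,'v7.png',280,400,140,260,4)
s=observe();print(s['tool_pos'])
a,b=cv2.imread('pics/v6.png'),cv2.imread('pics/v7.png')
a=cv2.resize(a,None,fx=.55,fy=.55);c=np.zeros((480,800,3),np.uint8);c[:a.shape[0],:a.shape[1]]=a;c[:,320:]=b;cv2.imwrite('pics/v67.png',c)
E
```

```text
[0.61441228 0.04142175 0.09105113]
```

View pics/v67.png

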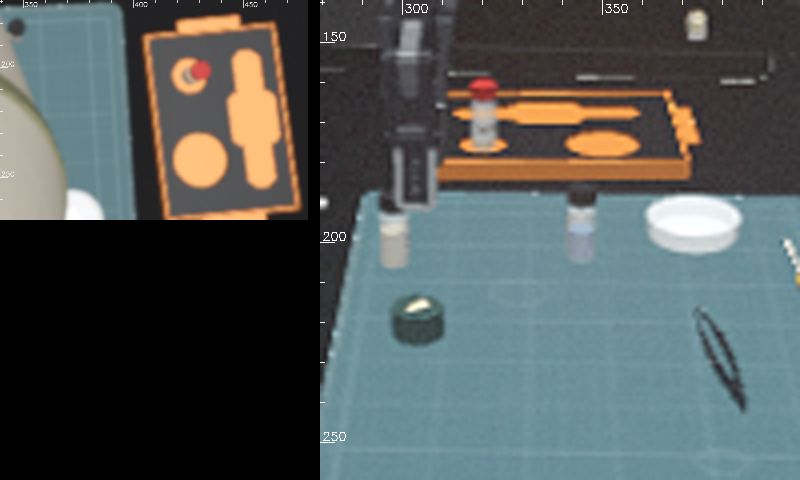

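The red vial stands in its orange well, at about (484,130) in the crop. Next is the puck.

Call:
send_rows(
  steps=[
    [[0,-0.03,0.6],[0,0,0]],
    [[0,0,0.6],[0,0,0]],
    [[0,0,0.5],[0,0,0]],
    [[0,0,0.25],[0,0,0]],
    [[0,0,0.1],[0,0,0]],
    [[0,0,0.05],[0,0,0]],
    [[0,0,0],[0,0,0]],
  ],
)

```text
time: 17.45
tool_pos: [0.6149, 0.0438, 0.0073]
tool_rot: [0.0, 1.0, -0.001, 0.0]
force: [-0.1, -0.2, -0.1]
gripper_width: 0.05
finger_force: 0.0
```

Call:
send_rows(
  steps=[
    [[0,0,0],[0,0,0]],
    [[0,0,0],[0,0,0]],
    [[0,0,0],[0,0,0]],
    [[0,0,0],[0,0,0]],
    [[0,0,0],[0,0,0]],
    [[0,0,0],[0,0,0]],
  ],
  jaw=15,
  squeeze=30,
)

```text
time: 17.95
tool_pos: [0.6151, 0.0442, 0.008]
tool_rot: [-0.0, 1.0, -0.0, 0.001]
force: [-0.5, -0.2, 6.8]
gripper_width: 0.028
finger_force: 29.5
```

Call:
send_rows(
  steps=[
    [[0,0,-0.3],[0,0,0]],
    [[0,0,-0.8],[0,0,0]],
    [[0,0,-0.9],[0,0,0]],
    [[0,0,-0.8],[0,0,0]],
    [[-0.335,0.84,0],[0,0,0]],
    [[-0.335,0.84,0],[0,0,0]],
    [[-0.335,0.84,0],[0,0,0]],
    [[-0.335,0.84,0],[0,0,0]],
  ],
)

```text
time: 18.62
tool_pos: [0.5603, -0.0911, 0.1202]
tool_rot: [0.0, 1.0, 0.0, 0.001]
force: [0.8, -0.0, -0.6]
gripper_width: 0.0279
finger_force: 29.9
```

Call:
send_rows(
  steps=[
    [[-0.335,0.84,0],[0,0,0]],
    [[-0.335,0.84,0],[0,0,0]],
    [[-0.335,0.84,0],[0,0,0]],
    [[-0.335,0.84,0],[0,0,0]],
    [[0,0,0.5],[0,0,0]],
    [[0,0,0.5],[0,0,0]],
    [[0,0,0],[0,0,0]],
    [[0,0,0],[0,0,0]],
  ],
)

```text
time: 19.28
tool_pos: [0.5068, -0.2242, 0.079]
tool_rot: [-0.0, 1.0, -0.0, -0.001]
force: [0.2, 0.1, -0.1]
gripper_width: 0.028
finger_force: 29.9
```

Call:
send_rows(
  steps=[
    [[0.02,0.05,0.6],[0,0,0]],
    [[0,0,0.5],[0,0,0]],
    [[0,0,0.25],[0,0,0]],
    [[0,0,0.1],[0,0,0]],
    [[0,0,0],[0,0,0]],
    [[0,0,0],[0,0,0]],
  ],
)

```text
time: 19.78
tool_pos: [0.5085, -0.2263, 0.0216]
tool_rot: [0.0, 1.0, 0.0, 0.0]
force: [0.1, 0.3, -0.9]
gripper_width: 0.0281
finger_force: 29.9
```

Call:
send_rows(
  steps=[
    [[0,0,0.06],[0,0,0]],
    [[0,0,0],[0,0,0]],
    [[0,0,0],[0,0,0]],
  ],
)

```text
time: 20.03
tool_pos: [0.5083, -0.2266, 0.0189]
tool_rot: [0.0, 1.0, -0.0, 0.0]
force: [-0.6, 0.7, -0.5]
gripper_width: 0.0278
finger_force: 29.9
```

Call:
send_rows(
  steps=[
    [[0,0,0.06],[0,0,0]],
    [[0,0,0.02],[0,0,0]],
    [[0,0,0],[0,0,0]],
  ],
)

```text
time: 20.28
tool_pos: [0.5079, -0.2265, 0.015]
tool_rot: [-0.0, 1.0, -0.0, -0.0]
force: [0.1, 0.0, -0.7]
gripper_width: 0.028
finger_force: 29.9
```

Call:
send_rows(
  steps=[
    [[0,0,0.03],[0,0,0]],
    [[0,0,0],[0,0,0]],
  ],
)

```text
time: 20.45
tool_pos: [0.508, -0.2265, 0.014]
tool_rot: [0.0, 1.0, -0.0, -0.0]
force: [-0.1, 0.6, 1.5]
gripper_width: 0.0277
finger_force: 30.0
```

Call:
send_rows(
  steps=[
    [[0,0,0.02],[0,0,0]],
    [[0,0,0],[0,0,0]],
  ],
)

```text
time: 20.62
tool_pos: [0.508, -0.2265, 0.0139]
tool_rot: [0.0, 1.0, -0.0, 0.0]
force: [-1.5, -0.5, 11.3]
gripper_width: 0.0276
finger_force: 30.9
```

Call:
send_rows(
  steps=[
    [[0,0,0],[0,0,0]],
    [[0,0,0],[0,0,0]],
    [[0,0,0],[0,0,0]],
    [[0,0,0],[0,0,0]],
  ],
  jaw=42,
)

```text
time: 20.95
tool_pos: [0.508, -0.2265, 0.013]
tool_rot: [-0.0, 1.0, -0.0, -0.0]
force: [-0.6, -0.1, 0.5]
gripper_width: 0.0422
finger_force: 0.0
```

Call:
send_rows(
  steps=[
    [[0,0,-0.3],[0,0,0]],
    [[0,0,-0.8],[0,0,0]],
    [[0,0,-0.9],[0,0,0]],
    [[0,0,-0.4],[0,0,0]],
    [[-0.2,-0.915,0],[0,0,0]],
    [[-0.2,-0.915,0],[0,0,0]],
    [[-0.2,-0.915,0],[0,0,0]],
    [[-0.2,-0.915,0],[0,0,0]],
  ],
)

```text
time: 21.62
tool_pos: [0.4755, -0.079, 0.1101]
tool_rot: [-0.0, 1.0, -0.001, 0.001]
force: [0.6, 0.6, 0.2]
gripper_width: 0.042
finger_force: 0.0
```

Call:
send_rows(
  steps=[
    [[-0.2,-0.915,0],[0,0,0]],
    [[-0.2,-0.915,0],[0,0,0]],
    [[-0.2,-0.915,0],[0,0,0]],
    [[-0.2,-0.915,0],[0,0,0]],
    [[0,0,0],[0,0,-1]],
    [[0,0,0],[0,0,-1]],
    [[0,0,0],[0,0,-1]],
    [[0,0,0],[0,0,-1]],
  ],
)

```text
time: 22.28
tool_pos: [0.444, 0.067, 0.1099]
tool_rot: [0.0, 0.979, 0.202, 0.0]
force: [0.1, 0.6, 0.5]
gripper_width: 0.042
finger_force: 0.0
```

Call:
send_rows(
  steps=[
    [[0,0,0],[0,0,-1]],
    [[0,0,0],[0,0,-1]],
    [[0,0,0],[0,0,-1]],
    [[0,0,0],[0,0,-1]],
    [[0,0,0],[0,0,-1]],
    [[0,0,0],[0,0,-1]],
    [[0,0,0],[0,0,-1]],
    [[0,0,0],[0,0,-1]],
  ],
)

```text
time: 22.95
tool_pos: [0.4442, 0.0661, 0.1098]
tool_rot: [0.0, 0.824, 0.567, 0.0]
force: [-0.4, -0.8, -0.1]
gripper_width: 0.0421
finger_force: 0.0
```

Call:
send_rows(
  steps=[
    [[0,0,0],[0,0,-1]],
    [[0,0,0],[0,0,-1]],
    [[0,0,0],[0,0,-1]],
    [[0,0,0],[0,0,-1]],
    [[0,0,0],[0,0,-1]],
    [[0,0,0],[0,0,-0.38]],
    [[0,0,0],[0,0,0]],
  ],
  jaw=32,
)

```text
time: 23.53
tool_pos: [0.4442, 0.0659, 0.1097]
tool_rot: [0.0, 0.645, 0.764, -0.0]
force: [0.3, -0.3, -0.2]
gripper_width: 0.0321
finger_force: 0.0
```

```bash
python3 - <<'E'
from h import *
import pickle
e=get_image('side'); crop(e,'v8.png',290,420,140,260,5)
s=observe();q=s['tool_rot'];R=Ro.from_quat([q[1],q[2],q[3],q[0]]).as_matrix();print(s['tool_pos'],np.degrees(np.arctan2(R[1,0],R[0,0])),R[:,2].round(3))
t=pickle.load(open('top.pkl','rb'));crop(t,'v9.png',260,335,258,290,8)
for p in((.4338,.1227,.005),(.4528,.0102,.005),(.4433,.0665,.005),(.4433-.0,.0665,.11)):print(w2px(e,p).round(1))
a,b=cv2.imread('pics/v8.png'),cv2.imread('pics/v9.png');b=cv2.resize(b,None,fx=.8,fy=.8)
c=np.zeros((600,800,3),np.uint8);c[:,:650]=a;c[:b.shape[0],320:]=b[:,:480];cv2.imwrite('pics/v89.png',c)
E
```

```text
[0.44423052 0.06597322 0.10963576] 99.48570561103536 [ 0.001 -0.    -1.   ]
[386.3 240.9]
[374.6 216.2]
[380.1 228. ]
[382.9 185.2]
```

View pics/v89.png

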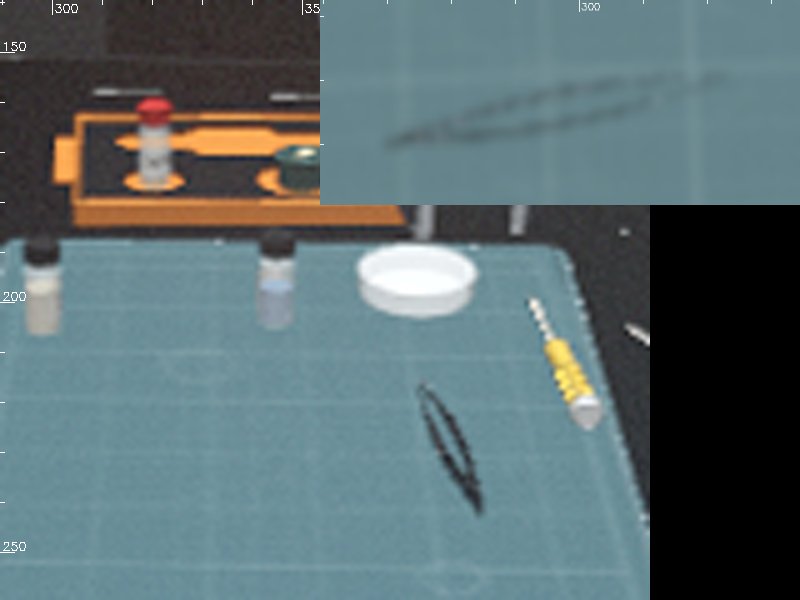

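The puck sits in its well, at (297,165) in the crop. The tweezers' ends match the prediction to within about 1 px, so I'll descend.

Call:
send_rows(
  steps=[
    [[0,0,0.7],[0,0,0]],
    [[0,0,0.7],[0,0,0]],
    [[0,0,0.6],[0,0,0]],
    [[0,0,0.3],[0,0,0]],
    [[0,0,0.2],[0,0,0]],
    [[0,0,0.1],[0,0,0]],
    [[0,0,0],[0,0,0]],
    [[0,0,0],[0,0,0]],
  ],
)

```text
time: 24.25
tool_pos: [0.4442, 0.0664, 0.0052]
tool_rot: [0.0, 0.646, 0.763, -0.0]
force: [0.2, 0.3, 0.4]
gripper_width: 0.0324
finger_force: 0.0
```

Call:
send_rows(
  steps=[
    [[0,0,0.05],[0,0,0]],
    [[0,0,0],[0,0,0]],
    [[0,0,0],[0,0,0]],
  ],
)

```text
time: 24.5
tool_pos: [0.4444, 0.0662, 0.0037]
tool_rot: [0.0, 0.646, 0.763, 0.0]
force: [0.1, 0.3, -0.0]
gripper_width: 0.0319
finger_force: 0.0
```

Call:
send_rows(
  steps=[
    [[0,0,0],[0,0,0]],
    [[0,0,0],[0,0,0]],
    [[0,0,0],[0,0,0]],
    [[0,0,0],[0,0,0]],
    [[0,0,0],[0,0,0]],
    [[0,0,0],[0,0,0]],
  ],
  jaw=4,
  squeeze=20,
)

```text
time: 25.0
tool_pos: [0.4443, 0.0663, 0.0036]
tool_rot: [0.0, 0.646, 0.764, 0.0]
force: [-0.7, 0.4, 6.0]
gripper_width: 0.0089
finger_force: 22.9
```

Call:
send_rows(
  steps=[
    [[0,0,-0.2],[0,0,0]],
    [[0,0,-0.7],[0,0,0]],
    [[0,0,-0.9],[0,0,0]],
    [[0,0,-0.6],[0,0,0]],
    [[0,0,0],[0,0,1]],
    [[0,0,0],[0,0,1]],
    [[0,0,0],[0,0,1]],
    [[0,0,0],[0,0,1]],
  ],
)

```text
time: 25.67
tool_pos: [0.4441, 0.066, 0.0995]
tool_rot: [0.0, 0.786, 0.618, 0.0]
force: [-0.0, 0.6, -0.6]
gripper_width: 0.0087
finger_force: 22.3
```

Call:
send_rows(
  steps=[
    [[0,0,0],[0,0,1]],
    [[0,0,0],[0,0,1]],
    [[0,0,0],[0,0,1]],
    [[0,0,0],[0,0,1]],
    [[0,0,0],[0,0,1]],
    [[0,0,0],[0,0,1]],
    [[0,0,0],[0,0,1]],
    [[0,0,0],[0,0,1]],
  ],
)

```text
time: 26.33
tool_pos: [0.4439, 0.0663, 0.0993]
tool_rot: [-0.0, 0.965, 0.263, -0.0]
force: [-0.5, -0.2, -0.1]
gripper_width: 0.0095
finger_force: 22.3
```

Call:
send_rows(
  steps=[
    [[0,0,0],[0,0,1]],
    [[0,0,0],[0,0,1]],
    [[0,0,0],[0,0,1]],
    [[0,0,0],[0,0,1]],
    [[0,0,0],[0,0,0.6]],
    [[0,0,0],[0,0,0]],
    [[0,0,0],[0,0,0]],
  ],
)

```text
time: 26.92
tool_pos: [0.444, 0.0664, 0.0992]
tool_rot: [-0.0, 0.999, 0.04, 0.0]
force: [-0.7, -0.2, -0.6]
gripper_width: 0.0092
finger_force: 22.3
```

```bash
python3 - <<'E'
from h import *
e=get_image('side'); crop(e,'v10.png',290,440,140,260,5)
s=observe();q=s['tool_rot'];R=Ro.from_quat([q[1],q[2],q[3],q[0]]).as_matrix();p=s['tool_pos'];print(p,s['gripper_width'],s['finger_force'],np.degrees(np.arctan2(R[1,0],R[0,0])))
print('tool delta to groove /0.04',(R.T@(np.array([.5482,-.2812,p[2]])-p)/.04).round(2))
for k in(-.059,0,.059):print(w2px(e,p+R@[k,0,-.003]))
E
```

```text
[0.44402807 0.06638888 0.09921159] 0.008939715071794266 22.265404164791107 4.599995061484802
tool delta to groove /0.04 [ 1.9   8.87 -0.  ]
[409.53251502 188.21561401]
[382.33609524 188.51176314]
[355.05695685 188.80881302]
```

View pics/v10.png

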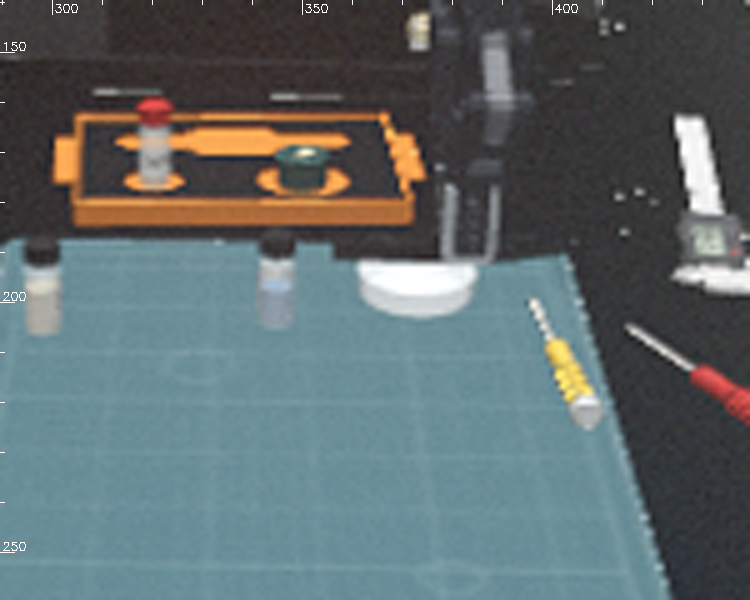

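The tweezers are held level, spanning about (356,189) to (409,189), which matches the prediction. Moving them over the groove.

Call:
send_rows(
  steps=[
    [[0.2,0.95,0],[0,0,0]],
    [[0.2,0.95,0],[0,0,0]],
    [[0.2,0.95,0],[0,0,0]],
    [[0.2,0.95,0],[0,0,0]],
    [[0.2,0.95,0],[0,0,0]],
    [[0.2,0.95,0],[0,0,0]],
    [[0.2,0.95,0],[0,0,0]],
    [[0.2,0.95,0],[0,0,0]],
  ],
)

```text
time: 27.63
tool_pos: [0.5315, -0.2341, 0.0992]
tool_rot: [-0.0, 0.999, 0.04, -0.0]
force: [1.7, 0.6, 0.0]
gripper_width: 0.0093
finger_force: 22.3
```

Call:
send_rows(
  steps=[
    [[0.2,0.8,0],[0,0,0]],
    [[0.1,0.47,0],[0,0,0]],
    [[0,0,0.8],[0,0,0]],
    [[0,0,0.4],[0,0,0]],
    [[0,0,0],[0,0,0]],
    [[0,0,0],[0,0,0]],
  ],
)

```text
time: 28.13
tool_pos: [0.5467, -0.2811, 0.0505]
tool_rot: [-0.001, 0.999, 0.04, -0.001]
force: [1.0, -0.8, 0.9]
gripper_width: 0.009
finger_force: 22.3
```

```bash
python3 - <<'E'
from h import *
e=get_image('side');t=get_image('top')
s=observe();q=s['tool_rot'];R=Ro.from_quat([q[1],q[2],q[3],q[0]]).as_matrix();p=s['tool_pos'];print(p,s['gripper_width'],np.degrees(np.arctan2(R[1,0],R[0,0])))
print('tool delta /0.04',(R.T@(np.array([.5482,-.2812,p[2]])-p)/.04).round(2))
for k in(-.059,0,.059):print(w2px(e,p+R@[k,0,-.003]),w2px(t,p+R@[k,0,-.003]))
crop(e,'a.png',280,400,120,200,5);crop(t,'b.png',400,490,160,280,5)
a,b=cv2.imread('pics/a.png'),cv2.imread('pics/b.png');b=cv2.resize(b,None,fx=.44,fy=.44)
c=np.zeros((400,800,3),np.uint8);c[:,:600]=a;c[:b.shape[0],600:600+b.shape[1]]=b[:400];cv2.imwrite('pics/v11.png',c)
E
```

```text
[ 0.54789338 -0.28134335  0.0520325 ] 0.009640808765258616 4.526176106260517
tool delta /0.04 [ 0.01 -0.    0.  ]
[357.25925406 152.32716672] [465.94232262 250.25191661]
[336.68753912 152.48565527] [461.96058138 221.67503856]
[316.07013386 152.64449583] [458.04412769 193.56672802]
```

View pics/v11.png

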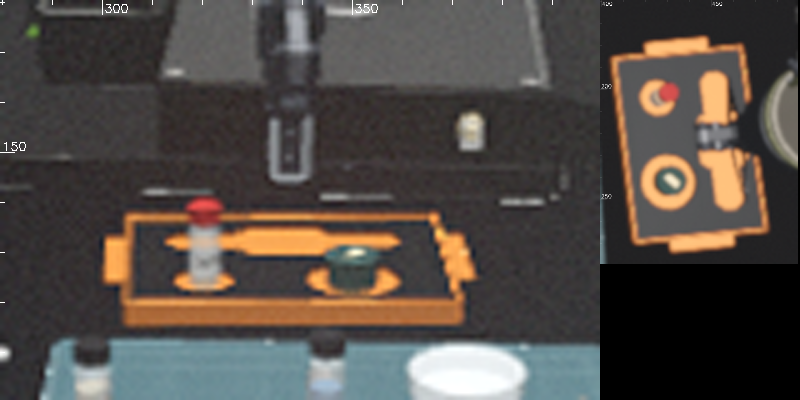

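The tweezers hang over the groove, aligned with it; the top-view shift is perspective from their height. Lowering.

Call:
send_rows(
  steps=[
    [[0,0,0.4],[0,0,0]],
    [[0,0,0.3],[0,0,0]],
    [[0,0,0.15],[0,0,0]],
    [[0,0,0.05],[0,0,0]],
    [[0,0,0],[0,0,0]],
    [[0,0,0],[0,0,0]],
  ],
)

```text
time: 28.73
tool_pos: [0.5476, -0.2814, 0.0154]
tool_rot: [0.0, 0.999, 0.039, 0.0]
force: [0.9, -0.1, -0.4]
gripper_width: 0.009
finger_force: 22.3
```

Call:
send_rows(
  steps=[
    [[0,0,0.05],[0,0,0]],
    [[0,0,0],[0,0,0]],
    [[0,0,0],[0,0,0]],
  ],
)

```text
time: 28.98
tool_pos: [0.5475, -0.2816, 0.0134]
tool_rot: [0.0, 0.999, 0.039, 0.0]
force: [0.6, -0.4, 0.3]
gripper_width: 0.009
finger_force: 22.3
```

Call:
send_rows(
  steps=[
    [[0,0,0.05],[0,0,0]],
    [[0,0,0],[0,0,0]],
  ],
)

```text
time: 29.15
tool_pos: [0.5474, -0.2815, 0.011]
tool_rot: [0.0, 0.999, 0.039, -0.0]
force: [0.3, 0.0, 0.2]
gripper_width: 0.009
finger_force: 22.3
```

Call:
send_rows(
  steps=[
    [[0,0,0.025],[0,0,0]],
    [[0,0,0],[0,0,0]],
  ],
)

```text
time: 29.32
tool_pos: [0.5473, -0.2815, 0.01]
tool_rot: [-0.0, 0.999, 0.039, -0.0]
force: [-0.1, -0.1, -0.4]
gripper_width: 0.009
finger_force: 22.3
```

Call:
send_rows(
  steps=[
    [[0,0,0.02],[0,0,0]],
    [[0,0,0],[0,0,0]],
  ],
)

```text
time: 29.48
tool_pos: [0.5474, -0.2815, 0.0096]
tool_rot: [0.0, 0.999, 0.039, 0.0]
force: [-1.5, 0.9, 3.7]
gripper_width: 0.0093
finger_force: 22.7
```

Call:
send_rows(
  steps=[
    [[0,0,0],[0,0,0]],
    [[0,0,0],[0,0,0]],
    [[0,0,0],[0,0,0]],
    [[0,0,0],[0,0,0]],
  ],
  jaw=18,
)

```text
time: 29.82
tool_pos: [0.5474, -0.2815, 0.0092]
tool_rot: [-0.0, 0.999, 0.039, -0.0]
force: [0.0, -0.1, -0.1]
gripper_width: 0.0182
finger_force: 0.0
```

Call:
send_rows(
  steps=[
    [[0,0,-0.2],[0,0,0]],
    [[0,0,-0.4],[0,0,0]],
    [[0,0,-0.9],[0,0,0]],
    [[0,0,-0.9],[0,0,0]],
    [[0,0,-0.9],[0,0,0]],
    [[-0.5,-0.85,0],[0,0,0]],
    [[-0.5,-0.85,0],[0,0,0]],
    [[-0.5,-0.85,0],[0,0,0]],
  ],
)

```text
time: 30.48
tool_pos: [0.479, -0.184, 0.1426]
tool_rot: [0.0, 0.999, 0.038, 0.001]
force: [0.8, 1.0, -0.4]
gripper_width: 0.0178
finger_force: 0.0
```

Call:
send_rows(
  steps=[
    [[0,-0.95,0],[0,0,0]],
    [[0,-0.95,0],[0,0,0]],
    [[0,-0.95,0],[0,0,0]],
    [[0,0,0],[0,0,0]],
  ],
)

```text
time: 30.82
tool_pos: [0.4706, -0.0633, 0.1422]
tool_rot: [-0.001, 0.999, 0.044, 0.001]
force: [-0.7, 0.5, 0.4]
gripper_width: 0.0182
finger_force: 0.0
```

```bash
python3 - <<'E'
from h import *
e=get_image('side');t=get_image('top')
crop(e,'a.png',280,440,140,310,3);crop(t,'b.png',400,490,170,280,3);crop(t,'b2.png',155,255,190,300,3)
c=np.zeros((600,800,3),np.uint8)
a=cv2.imread('pics/a.png');c[:a.shape[0],:a.shape[1]]=a
b=cv2.imread('pics/b.png')[:,:800-480];c[:b.shape[0],480:480+b.shape[1]]=b
b=cv2.resize(cv2.imread('pics/b2.png'),None,fx=.8,fy=.8);c[335:335+b.shape[0],500:500+b.shape[1]]=b
cv2.imwrite('pics/v12b.png',c)
E
```

```text
(no output)
```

View pics/v12b.png

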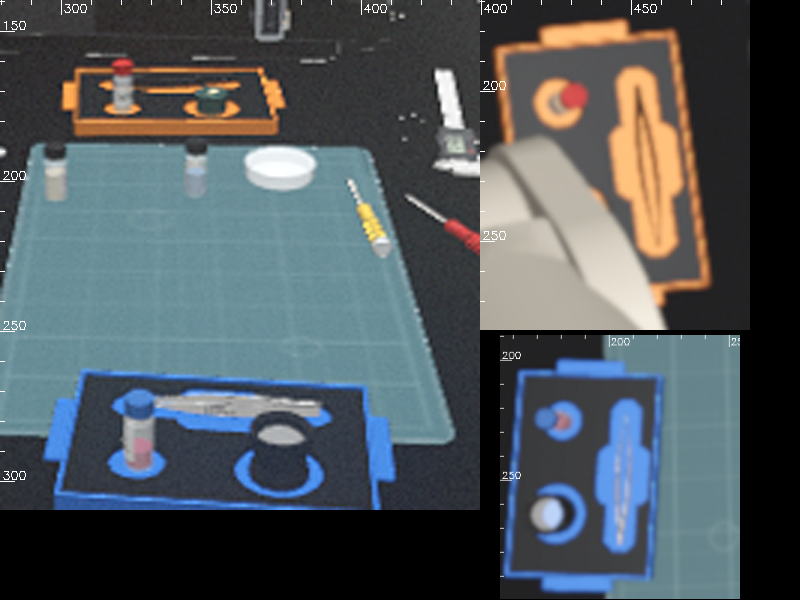

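Everything is in place: the black tweezers lie lengthwise in the orange groove (about (450,222) in the top view), and the vials, puck and loupe stand in their wells.

```bash
python3 -c "
from bench import finish_job
print(finish_job())"
```

```text
the job is handed in; nothing more can be done
None
```

Both kits are made up and the job is handed in at about 31 s robot time: all five items are in their cut-outs, and the steel tweezers and the two black-capped vials were left untouched.

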